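# Load the tall reagent bottle into the analyser's spring tray

## Robot

A 7-joint arm with a two-finger parallel gripper is mounted at the origin on the work surface. World frame = base frame: x ahead of the robot, y to its left, z up, the work surface at z = 0. Lengths are in m, angles in rad, forces in N, time in s.
With the tool pointing down it reaches from about 0.425 to 0.825 m from the base axis. Payload 3.6 kg.
Tool frame: the origin (TCP) lies between the finger pads; the fingertips stand 17 mm ahead of it and the grasp point (between the pads) lies 2 mm behind it; z points along the fingers, y is the direction in which the jaws open and shut (so a half turn about z gives the same grasp; the last joint's range is limited). The gripper opens to 93 mm and grips with 3 to 60 N. Pads are 15 mm wide; open, the fingers measure 128 mm over their backs; the gripper's body (75 mm by 188 mm) begins 65 mm behind the grasp point.
Start: joints at [-1.298, 0.615, -0.013, 1.423, 0.008, 1.103, -0.04], TCP at [0.192, 0.621, 0.2] pointing down, gripper open.
Joint ranges: [-3.12, 3.12], [-0.3, 2.06], [-1.34, 1.32], [0.26, 2.42], [-1.36, 4.5], [0.01, 1.98], [-2.84, 2.84]. Speed limits (rad/s): [2.79, 2.79, 3.14, 3.14, 3.14, 3.14, 3.14].

## Interface

Orientations are given as a rotation vector (axis times angle).
In Python, from workcell import readout, eyes, ctrl gives the robot as it stands.
- The arm moves only by the tool move_arm, never from a script. Its argument "targets" is a list of rows, each a list of 6 numbers: the shift along the tool's x, y, z as a fraction of full scale, then the turn, a rotation vector about the tool's x, y, z as a fraction of full scale. A call has 1 to 5 rows; each row shifts and turns the commanded pose from where the row before left it, along the tool's axes as they then stand; what a row does not reach is not made up. Full scale, the value 1, is 0.12 m for a shift and 90 degrees for a turn. A row lasts 1/10 s, in which the tool goes at most 50 mm and 8.59 degrees, less where a joint would pass 70% of its speed; a pose out of reach is approached as far as the arm can. A call with a number of a shift or a turn outside -1 to 1 is refused whole. A call with a gripper value outside its range is refused whole. "hand" is the opening, from 0 (shut) to 1 (fully open), set as the call begins (left out, the last holds). The fingers move at their own pace and stop on an object; the grip force is fixed at half the most. Time passes only in rows, so rows that do not move let the fingers close. It gives the time, the measured TCP pose, the force and the opening at its end, in the units of the state.
- readout.observe(): the state, without advancing time (a new reading comes with each control period).
- eyes.get_image(name): name is "scene" or "top" or "wrist"; returns the picture (400x640x3 uint8, red, green, blue); there is no depth.
- eyes.get_calibration(name): a dict with "intrinsics" (3x3 intrinsics, pixels), "k1" (the pictures are not rectified: a ray, as slopes to the right and down, at radius r is drawn at 1 + k1 r^2 times it, then the intrinsics apply), "eye" and "orientation" of the camera in the world; the wrist camera has in their place "mount" (4x4, takes a point from camera to tool coordinates, whose origin is the TCP and whose axes are the flange's). Camera axes: x right, y down, z forward; pixel columns grow to the right and rows downward; lengths in m; the calibration is good to about 2 mm. A picture is of the moment at which its call begins: read the wrist's pose just before it. get_calibration takes no time and is no camera call.
- ctrl.finish_job(): hands the job in, once; it reports no verdict.
The state is a dict: "clock": time; "joints": joint angles; "qvel": joint speeds; "tau": joint torques, N m; "position": TCP position; "tcp_rot": TCP orientation; "contact_force": force on the tool from outside, world axes, zero at the start; "moment": the same for the moment, N m; "opening": finger opening in m.
Only numpy, scipy, OpenCV 4.12 (cv2) and the standard library are available. Lean on these libraries where they do the work, as an engineer would, in place of code of your own. Each camera call takes 0.05 s, during which the arm holds its last target. There are 200 camera calls.

## Task

Load the analyser: press the green release button on top of it so that its tray pops out, and stand the tall amber bottle with the orange cap upright on the tray, setting it down gently rather than dropping it. Then push the tray home until it clicks and stays shut, smoothly enough that the bottle is still standing inside. The bottle is top-heavy, so do not let it tip over, and leave the blue bottle and everything else on the bench where they are.

Things in the scene. Friction and masses are not known exactly. Their poses are not given: they have to be found in the camera images.
- reader: The analyser: an ivory bench instrument, fixed, 260 mm deep (its x), 180 mm wide (its y), 192 mm high, with green side stripes. Origin on the table, below the centre of its front face; its +x points into the machine (away from the robot when its yaw is 0), +y to its left cheek, z up. The front bay is 110 mm wide and 120 mm deep between two 35 mm cheeks, with a clear roof from 183 mm up; the rest behind is solid.
- eject (a joint): Travel of the green release button, m: 0 = up, 0.012 = fully down. It moves straight down against a spring: 1.4 N to start, 4.5 N fully down. The latch lets go at about 0.010, so press it right down. It also dips by itself while the tray slides over the catch and springs back up at the click.
- eject_top (a point): Centre of the top of the round green button (27 mm diameter, 22 mm above the analyser's top in a flat black collar), above the left cheek, 30 mm behind the front face; it moves with the button.
- tray (a joint): How far the tray is out, m: about 0 = home and latched, 0.12 = fully out (towards the analyser's -x). When released a spring drives it out and keeps it out (1.4 N when out, about 4 N near home). To latch, the front must be pushed to the stop at -0.004 (the catch adds some 3 N over the last 30 mm, under 12 N in all before the stop); it then clicks and stays at 0 to 0.002 when let go. If let go before the click it springs out again.
- tray_pad (a point): Centre of the tray's flat light-grey standing surface, 30 mm above the table; axes as those of the analyser; it moves with the tray. The clear area is 80 mm (x) by 90 mm (y), with a rim 6 mm high at the sides and back and a 12 mm step in front. With the tray out this point is 70 mm in front of the analyser's front face; home, it is 50 mm inside, below the roof.
- tray_front (a point): Centre of the outer face of the tray's ivory front panel, the face to push on: 124 mm wide, from 6 to 56 mm above the table, this point 31 mm above it, 90 mm in front of tray_pad (its -x). Even at home it stands 40 mm in front of the analyser's front face. Green line along its top edge.
- reagent_center (a point): Point on the axis of the tall amber bottle with the orange cap, half-way up (65 mm above its foot). Loose, about 0.12 kg, round, 130 mm tall: foot and lower body 30 mm in diameter with a paper band, widening to a straight part 36 mm in diameter from 70 to 100 mm above the foot (the place to grip), orange cap 26 mm in diameter from 100 to 130 mm. Top-heavy (centre of mass about 78 mm up). z is its long axis, upright at the start.
- spare_center (a point): The same point of the other bottle, same shape and size but blue with a white cap; not to be used and to be left standing where it is.
- tipbox: Bystander, loose, to be left where it is: black box of white pipette tips, 80 x 120 x 53 mm. Origin under its centre.
- dishes: Bystander, loose, to be left where it is: two stacked petri dishes, 92 mm across, 30 mm tall. Origin under its centre.
- tuberack: Bystander, loose, to be left where it is: blue tube rack, 70 x 160 x 49 mm. Origin under its centre.
- timer: Bystander, loose, to be left where it is: small white timer, 60 x 80 x 24 mm. Origin under its centre.
- bin: Bystander, loose, to be left where it is: clear open plastic bin, 100 x 100 x 50 mm. Origin under its centre.

How it is judged:
By the outcome, as a careful person would: the job done as asked, in the order asked, and still so for the second after the job is handed in, with the robot touching nothing.
It also fails if it takes over 72 s, if anything falls off the work surface, if the arm or the gripper's body presses on something with over 40 N, if the wrist force passes 120 N, or if a joint passes its speed limit or range.

## Working session

There is one attempt and no reset: what is moved stays moved. The work goes in short steps, Python scripts to look and compute and a tool call to move; the robot and the scene stay as the last step left them, time stands still between calls to the robot, and variables do not carry over. Pictures are saved under pics/ and viewed, about 8 in all and at most 12, crops included, and the job is handed in when it is done.

Besides the shell and the picture viewer there is one more tool, called after "Emit:" as name([rows], argument=value, ...), one row to a line, values as JSON. move_arm: Moves the arm, as the interface text tells. Shift numbers are shares of 0.12 m and turn numbers shares of 90 degrees, none past 1 either way. Its arguments: {"type":"object","properties":{"targets":{"type":"array","items":{"type":"array","items":{"type":"number"}}},"hand":{"type":"number"}},"required":["targets"]}

```bash
ls; mkdir -p pics
python3 - <<'E'
from workcell import readout, eyes, ctrl
import cv2, numpy as np
for n in ["scene","top"]:
    im=eyes.get_image(n); cv2.imwrite(f"pics/{n}0.png",im[...,::-1]); print(n,eyes.get_calibration(n))
print(eyes.get_calibration("wrist")); print(readout.observe())
a=cv2.imread("pics/scene0.png");b=cv2.imread("pics/top0.png")
E
```

```text
pics
scene {'intrinsics': array([[439.39950657,   0.        , 318.08742759],
       [  0.        , 439.39950657, 194.76579435],
       [  0.        ,   0.        ,   1.        ]]), 'k1': 0.027247460813762094, 'eye': array([1.16407501, 0.34378245, 1.03434051]), 'orientation': array([-1.35206568, -2.35317428,  0.80595307])}
top {'intrinsics': array([[412.14522358,   0.        , 316.88220272],
       [  0.        , 412.14522358, 200.37623215],
       [  0.        ,   0.        ,   1.        ]]), 'k1': -0.09752932710195496, 'eye': array([ 0.37933242, -0.02744896,  1.40984786]), 'orientation': array([-2.15978892,  2.11253354, -0.14139274])}
{'intrinsics': array([[353.02655319,   0.        , 320.62108515],
       [  0.        , 353.02655319, 196.92185403],
       [  0.        ,   0.        ,   1.        ]]), 'k1': -0.012910825926113383, 'mount': array([[-1.50459566e-03, -9.53016837e-01, -3.02913593e-01,
         8.48903107e-02],
       [ 9.99998795e-01, -1.54991240e-03, -9.07890447e-05,
        -1.01113213e-03],
       [-3.82966047e-04, -3.02913365e-01,  9.53018020e-01,
        -1.85890835e-01],
       [ 0.00000000e+00,  0.00000000e+00,  0.00000000e+00,
         1.00000000e+00]])}
{'clock': 0.1, 'joints': array([-1.29748007,  0.61584512, -0.01258899,  1.42471604,  0.00807931,
        1.10342182, -0.04040761]), 'qvel': array([-0.00023941, -0.00233689,  0.00184112, -0.00453935,  0.00077199,
       -0.00154822, -0.00139868]), 'tau': array([ 9.84639846e-04, -4.60045874e+01,  2.09946642e-01, -1.66246676e+01,
       -6.12125988e-02,  1.69265794e-02,  8.79910135e-05]), 'position': array([0.19174899, 0.6202815 , 0.19848997]), 'tcp_rot': array([-0.46909964, -3.10604385,  0.00364096]), 'contact_force': array([-0.08908624, -0.10354703,  0.15173532]), 'moment': array([-0.00804602,  0.00263569,  0.04046811]), 'opening': 0.0932216403805551}
```

View pics/scene0.png

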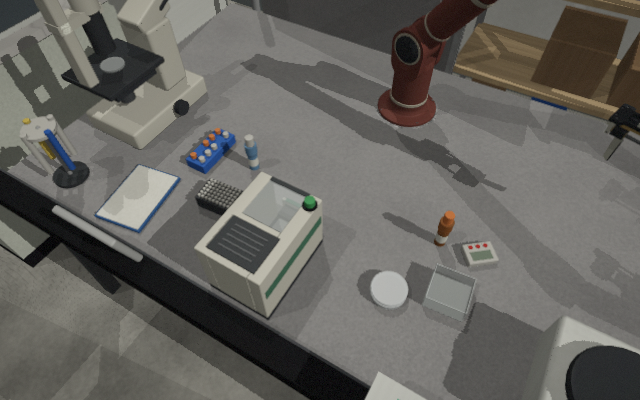

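View pics/top0.png

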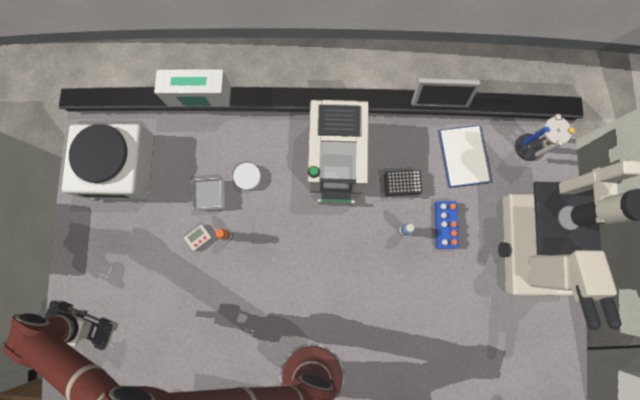

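The scene picture shows the green button at about (310,203) and the orange cap at (448,217), with the timer just right of the bottle. In the top picture the button is at (314,171), the cap at (222,233) and the green tray line at about (335,202).

```bash
cat > h.py <<'E'
import cv2, numpy as np
from scipy.spatial.transform import Rotation as R
from workcell import readout, eyes, ctrl
def cam(n,st=None):
    c=eyes.get_calibration(n)
    if n=="wrist":
        T=np.eye(4);T[:3,:3]=R.from_rotvec(st["tcp_rot"]).as_matrix();T[:3,3]=st["position"]
        M=T@c["mount"];return c,M[:3,3],M[:3,:3]
    return c,np.array(c["eye"]),R.from_rotvec(c["orientation"]).as_matrix()
def ray(C,px):
    c,e,Rm=C
    n=cv2.undistortPoints(np.array([[px]],float),c["intrinsics"],np.array([c["k1"],0,0,0.]))[0,0]
    d=Rm@np.r_[n,1];return e,d/np.linalg.norm(d)
def onz(C,px,z):
    e,d=ray(C,px);return e+d*(z-e[2])/d[2]
def proj(C,p):
    c,e,Rm=C;q=cv2.projectPoints(np.array([(np.array(p)-e)@Rm],float),np.zeros(3),np.zeros(3),c["intrinsics"],np.array([c["k1"],0,0,0.]))[0];return q[0,0]
def tri(r1,r2):
    (a,d),(b,f)=r1,r2
    s,t=np.linalg.lstsq(np.c_[d,-f],b-a,rcond=None)[0]
    p,q=a+s*d,b+t*f;return (p+q)/2,np.linalg.norm(p-q)
def blobs(im,lo,hi,mina=15):
    m=cv2.inRange(cv2.cvtColor(im,cv2.COLOR_RGB2HSV),np.array(lo),np.array(hi))
    n,l,s,c=cv2.connectedComponentsWithStats(m)
    return [(c[i].round(1),s[i].tolist()) for i in range(1,n) if s[i][4]>=mina],l
GREEN=((50,110,40),(85,255,255)); ORANGE=((5,160,120),(16,255,255))
E
python3 - <<'E'
from h import *
for n in ["scene","top"]:
    im=cv2.imread(f"pics/{n}0.png")[...,::-1].copy()
    for k in (GREEN,ORANGE): print(n,blobs(im,*k)[0])
E
```

```text
scene [(array([309.2, 202.3]), [304, 196, 12, 13, 121])]
scene [(array([217.5, 131. ]), [216, 129, 4, 5, 18]), (array([211.7, 136.8]), [210, 135, 4, 5, 18]), (array([205.8, 142.9]), [204, 141, 5, 5, 19]), (array([193.3, 155.1]), [191, 153, 5, 6, 22]), (array([449.8, 217.8]), [445, 212, 10, 14, 90])]
top [(array([188.1,  80.5]), [172, 78, 34, 6, 199]), (array([313.4, 170.6]), [310, 167, 8, 8, 54])]
top [(array([219.8, 233.2]), [216, 230, 8, 8, 47])]
```

Run:
```python
from h import *
S,T=cam("scene"),cam("top")
print("button",tri(ray(S,(309.2,202.3)),ray(T,(313.4,170.6))), onz(T,(313.4,170.6),.212))
print("cap",tri(ray(S,(449.,217.8)),ray(T,(219.8,233.2))), onz(T,(219.8,233.2),.125))
im=cv2.imread("pics/top0.png")[...,::-1].copy()
b,l=blobs(im,(45,40,20),(90,255,255),8); print(b)
for i in range(1,l.max()+1):
    ys,xs=np.nonzero(l==i)
    if len(xs)>8 and 300<xs.mean()<370 and ys.mean()>185:
        k=np.polyfit(xs,ys,1);print(k)
        for x in(xs.min(),xs.max()):print(onz(T,(x,np.polyval(k,x)),.056))
a=cv2.resize(im[80:220,280:400],None,fx=5,fy=4.2,interpolation=cv2.INTER_CUBIC)
cv2.imwrite("pics/c1.png",cv2.resize(im[90:215,285:445],None,fx=5,fy=4.8,interpolation=cv2.INTER_CUBIC)[...,::-1])
```

```text
button (array([0.65020998, 0.00695214, 0.20381031]), np.float64(0.0011487457114167903)) [0.64809978 0.00722266 0.212     ]
cap (array([0.46178752, 0.30098815, 0.11631915]), np.float64(0.001135841801799839)) [0.46105323 0.29933247 0.125     ]
[(array([188.1,  80.6]), [170, 77, 37, 9, 292]), (array([193.7, 100.9]), [177, 96, 34, 10, 258]), (array([313.4, 170.8]), [309, 166, 10, 10, 82]), (array([336.3, 200.4]), [322, 198, 29, 5, 109])]
[1.96295960e-02 1.93793909e+02]
[ 0.58341744 -0.01929404  0.056     ]
[ 0.58352253 -0.11227075  0.056     ]
```

View pics/c1.png

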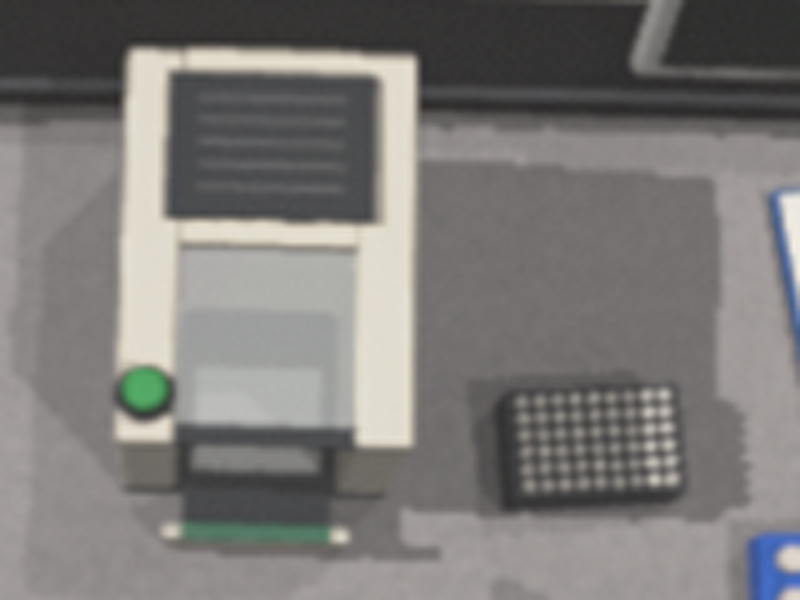

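The crop confirms the analyser stands square to x within about a degree. The button is left of centre, and the closed tray's green line runs along its front. The numbers agree: centre y ≈ -0.066, front face x ≈ 0.62 and panel x ≈ 0.58. Now moving to the button.

Emit:
move_arm([
  [0,0,-0.3,0,0,-0.095],
  [0,0,-0.3,0,0,-0.095],
  [-0.22,-0.33,0,0,0,0],
  [-0.22,-0.33,0,0,0,0],
  [-0.22,-0.33,0,0,0,0],
], hand=0)

```text
clock: 0.6
position: [0.2717, 0.5004, 0.2712]
tcp_rot: [0.001, 3.142, -0.001]
contact_force: [1.5, 0.6, 1.0]
opening: 0.0573
```

Emit:
move_arm([
  [-0.22,-0.33,0,0,0,0],
  [-0.22,-0.33,0,0,0,0],
  [-0.22,-0.33,0,0,0,0],
  [-0.22,-0.33,0,0,0,0],
  [-0.22,-0.33,0,0,0,0],
])

```text
clock: 1.1
position: [0.4033, 0.3019, 0.2713]
tcp_rot: [-0.002, -3.141, 0.001]
contact_force: [0.7, -0.8, -0.5]
opening: 0.0176
```

Run:
```python
from h import *
st=readout.observe(); im=eyes.get_image("wrist"); cv2.imwrite("pics/w1.png",im[...,::-1]); W=cam("wrist",st)
b=[x for x in blobs(im,*ORANGE,40)[0]]; print(b)
T=cam("top")
for c,s in b: print(tri(ray(W,c),ray(T,(219.8,233.2))),onz(W,c,.125))
print(st["position"],st["qvel"].max())
```

```text
[(array([317.9, 223.6]), [303, 205, 31, 39, 933])]
(array([0.45998509, 0.30031882, 0.11058   ]), np.float64(0.0064865713107785565)) [0.45193764 0.29797478 0.125     ]
[0.40325554 0.30192603 0.27129846] 0.9898030138689866
```

Emit:
move_arm([
  [-0.22,-0.33,0,0,0,0],
  [-0.22,-0.33,0,0,0,0],
  [-0.22,-0.33,0,0,0,0],
  [-0.22,-0.33,0,0,0,0],
  [-0.22,-0.33,0,0,0,0],
])

```text
clock: 1.65
position: [0.5349, 0.1043, 0.2713]
tcp_rot: [-0.002, -3.141, 0.0]
contact_force: [-0.3, 0.4, 0.1]
opening: 0.0004
```

Emit:
move_arm([
  [-0.22,-0.33,0,0,0,0],
  [-0.22,-0.33,0,0,0,0],
  [-0.11,-0.15,0,0,0,0],
  [0,0,0,0,0,0],
])

```text
clock: 2.05
position: [0.6013, 0.0035, 0.2704]
tcp_rot: [-0.014, -3.14, 0.005]
contact_force: [-0.1, -0.7, 0.8]
opening: 0.0008
```

Run:
```python
from h import *
st=readout.observe(); im=eyes.get_image("wrist"); cv2.imwrite("pics/w2.png",im[...,::-1]); W=cam("wrist",st)
b=[x for x in blobs(im,*GREEN,40)[0]]; print(b)
T=cam("top");
for c,s in b: print(tri(ray(W,c),ray(T,(313.4,170.6))),onz(W,c,.213))
print(st["position"],st["tcp_rot"],st["opening"])
```

```text
[(array([258.5, 146.5]), [217, 143, 85, 8, 610]), (array([320.8, 260.8]), [319, 241, 4, 38, 113])]
(array([0.53874893, 0.00742201, 0.53766707]), np.float64(0.07348586807085662)) [ 0.55633956 -0.04027136  0.213     ]
(array([0.64920116, 0.00465768, 0.20545318]), np.float64(0.005548773715393039)) [0.64480159 0.0019679  0.213     ]
[0.60128374 0.00348279 0.27036965] [-0.01406137 -3.14049001  0.00491499] 0.0007535208882650815
```

View pics/w2.png

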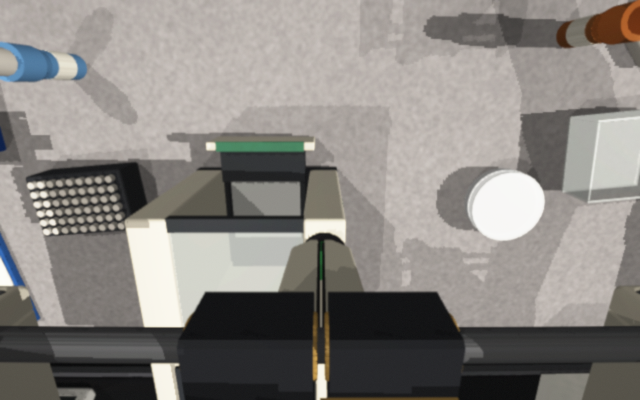

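In the wrist view the fingers hide the button. It shows in the gap at (321,261), and its collar at (325,240) agrees with the triangulated (0.649, 0.006). The tray's green line is at (258,146). Next I move over the button and press.

Emit:
move_arm([
  [-0.2,0.015,0,0,0,0],
  [-0.2,0.01,0,0,0,0],
  [0,0,0.15,0,0,0],
  [0,0,0.12,0,0,0],
  [0,0,0,0,0,0],
])

```text
clock: 2.6
position: [0.646, 0.0144, 0.2366]
tcp_rot: [0.004, -3.135, -0.002]
contact_force: [-0.5, -0.2, -0.5]
opening: 0.0002
```

Emit:
move_arm([
  [0,0,0.05,0,0,0],
  [0,0,0.04,0,0,0],
  [0,0,0.03,0,0,0],
  [0,0,0,0,0,0],
])

```text
clock: 3.0
position: [0.648, 0.0115, 0.2245]
tcp_rot: [-0.002, -3.141, -0.0]
contact_force: [1.2, -0.5, -0.4]
opening: 0.0002
```

Emit:
move_arm([
  [0,-0.03,0,0,0,0],
  [0,0,0.03,0,0,0],
  [0,0,0.02,0,0,0],
  [0,0,0,0,0,0],
])

```text
clock: 3.4
position: [0.648, 0.0077, 0.2182]
tcp_rot: [-0.002, -3.141, -0.0]
contact_force: [0.2, 0.1, -0.1]
opening: 0.0004
```

Run:
```python
from h import *
st=readout.observe(); print(st["position"],st["contact_force"],st["joints"])
a=eyes.get_image("scene")
cv2.imwrite("pics/s2.png",cv2.resize(a[130:290,210:410],None,fx=4,fy=3.75,interpolation=cv2.INTER_CUBIC)[...,::-1])
print(proj(cam("scene"),st["position"]-[0,0,.017]),blobs(a,*GREEN)[0])
```

```text
[0.64802488 0.00774448 0.21820676] [ 0.19964887  0.05573322 -0.1038739 ] [-0.09365301  0.59823579  0.08490708  1.40367556 -0.05261156  1.14292662
  1.56779561]
[310.24056755 202.46571663] [(array([309.3, 202.6]), [304, 196, 12, 13, 113])]
```

View pics/s2.png

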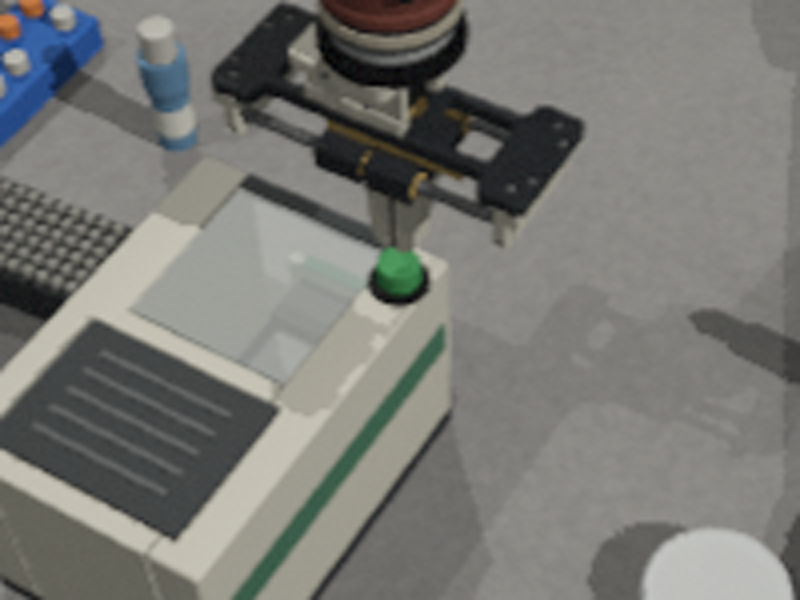

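Run:
```python
from h import *
st=readout.observe();p=st["position"]
for n in("scene","top"):
    C=cam(n)
    for dz in(-.017,0,.02,.04,.063,.08): print(n,dz,proj(C,p+[0,0,dz]).round(1))
    for x in((.635,.214),(.65,.214),(.663,.214),(.65,.192)): print(x,proj(C,[x[0],.0065,x[1]]).round(1))
im=eyes.get_image("scene");cv2.imwrite("pics/s3.png",cv2.resize(im[170:220,280:340],None,fx=12,fy=12,interpolation=cv2.INTER_NEAREST)[...,::-1])
```

```text
scene -0.017 [310.2 202.5]
scene 0 [310.1 198.1]
scene 0.02 [309.8 192.9]
scene 0.04 [309.6 187.4]
scene 0.063 [309.3 181. ]
scene 0.08 [309.1 176.1]
(0.635, 0.214) [312.5 195.2]
(0.65, 0.214) [309.2 199.6]
(0.663, 0.214) [306.3 203.5]
(0.65, 0.192) [309.5 205.1]
top -0.017 [313.3 171.3]
top 0 [313.1 170.1]
top 0.02 [313.  168.6]
top 0.04 [312.8 167. ]
top 0.063 [312.6 165.1]
top 0.08 [312.4 163.7]
(0.635, 0.214) [313.5 174.8]
(0.65, 0.214) [313.6 169.8]
(0.663, 0.214) [313.8 165.6]
(0.65, 0.192) [313.8 171.4]
```

View pics/s3.png

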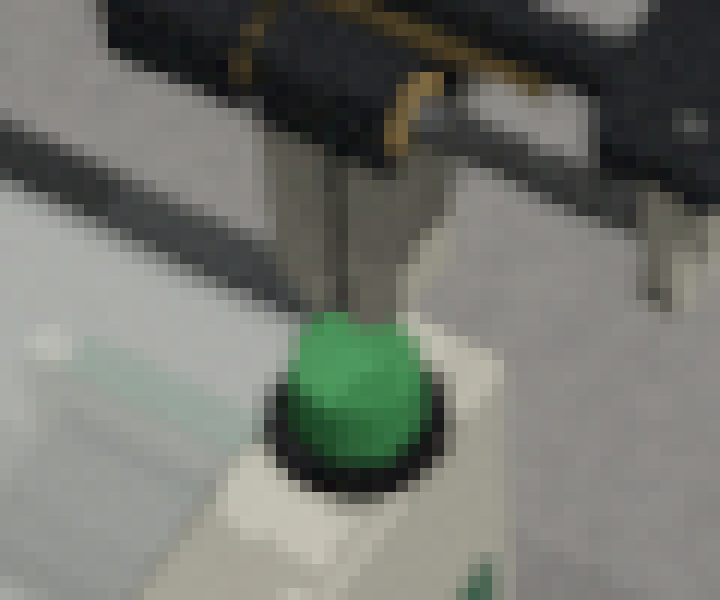

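Run:
```python
from h import *
st=readout.observe(); im=eyes.get_image("wrist"); cv2.imwrite("pics/w3.png",im[...,::-1]); W=cam("wrist",st);T=cam("top");S=cam("scene")
m,_=blobs(im,(0,0,225),(180,40,255),2000); print(m)
t=eyes.get_image("top"); b,_=blobs(t,(0,0,180),(180,40,255),150); b=[x for x in b if 225<x[0][0]<265 and 150<x[0][1]<200];print(b)
s=eyes.get_image("scene"); c,_=blobs(s,(0,0,180),(180,40,255),150); c=[x for x in c if 360<x[0][0]<410 and 260<x[0][1]<310];print(c)
print("w",[onz(W,x[0],.03) for x in m],"t",[onz(T,x[0],.03) for x in b],"s",[onz(S,x[0],.03) for x in c])
print(blobs(im,*GREEN,30)[0], proj(W,[.5835,-.0655,.056]))
```

```text
[(array([532.5, 181.9]), [491, 141, 84, 81, 5182]), (array([111.7, 292.4]), [79, 255, 64, 72, 3361])]
[(array([246.2, 175.5]), [233, 163, 27, 27, 572])]
[(array([389.2, 287.9]), [371, 271, 37, 34, 949])]
w [array([0.66542278, 0.24073892, 0.03      ]), array([ 0.80415032, -0.24943831,  0.03      ])] t [array([0.66742065, 0.24310109, 0.03      ])] s [array([0.66895302, 0.24284796, 0.03      ])]
[(array([241.2, 105.6]), [192, 101, 102, 10, 947]), (array([316.7, 226.5]), [294, 207, 46, 48, 1386])] [245.00574096 107.37536482]
```

View pics/w3.png

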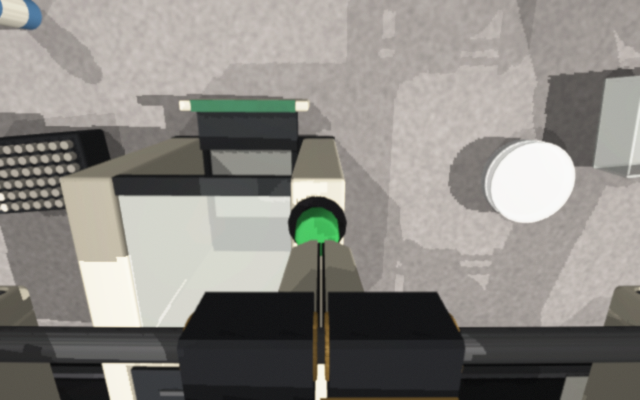

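The wrist picture shows the button at (317,228), with the fingertips ending over its far half at about row 243. The dishes agree across the three cameras to 3 mm.

Run:
```python
from h import *
st=readout.observe(); W=cam("wrist",st);p=st["position"]
for z in(-.04,-.02,0,.017): 
  for x in (-.0075,0,.0075): print(z,x,proj(W,p+[-x,0,-z]).round(1))
for z in(.202,.214): print(onz(W,(317,230),z))
print(st["position"],st["contact_force"],st["tcp_rot"])
```

```text
-0.04 -0.0075 [322.9 290. ]
-0.04 0 [322.9 276.1]
-0.04 0.0075 [322.8 261.7]
-0.02 -0.0075 [322.6 269.1]
-0.02 0 [322.6 256.2]
-0.02 0.0075 [322.6 243.1]
0 -0.0075 [322.4 251.9]
0 0 [322.4 240.1]
0 0.0075 [322.4 228.1]
0.017 -0.0075 [322.3 239.7]
0.017 0 [322.3 228.6]
0.017 0.0075 [322.3 217.3]
[0.64925004 0.00457638 0.202     ]
[0.64415647 0.00472018 0.214     ]
[0.64841651 0.00785554 0.21884314] [1.47699734 0.53192519 0.2355883 ] [1.96533017e-03 3.14143366e+00 1.97407827e-05]
```

Emit:
move_arm([
  [0.01,-0.02,0.03,0,0,0],
  [0,0,0.03,0,0,0],
  [0,0,0,0,0,0],
])

```text
clock: 3.95
position: [0.6465, 0.0052, 0.2107]
tcp_rot: [-0.003, -3.14, 0.0]
contact_force: [-0.5, -0.6, 0.1]
opening: 0.0003
```

Emit:
move_arm([
  [0,0,0.03,0,0,0],
  [0,0,0.03,0,0,0],
  [0,0,0,0,0,0],
])

```text
clock: 4.25
position: [0.6467, 0.0054, 0.2036]
tcp_rot: [-0.002, -3.14, 0.0]
contact_force: [1.2, 0.3, 0.2]
opening: 0.0006
```

Emit:
move_arm([
  [0,0,0.03,0,0,0],
  [0,0,0.03,0,0,0],
  [0,0,0,0,0,0],
])

```text
clock: 4.55
position: [0.6467, 0.0054, 0.1964]
tcp_rot: [-0.002, -3.14, 0.0]
contact_force: [-0.5, 0.1, -0.1]
opening: 0.0007
```

Run:
```python
from h import *
st=readout.observe(); im=eyes.get_image("wrist"); W=cam("wrist",st); im2=eyes.get_image("scene");S=cam("scene")
p=st["position"];print(p,st["contact_force"],st["tau"].round(2),proj(W,p-[0,0,.017]),proj(S,p-[0,0,.017]),blobs(im,*GREEN,30)[0],blobs(im2,*GREEN,10)[0])
a=cv2.resize(im[150:350,220:420],(600,600));b=cv2.resize(im2[175:215,285:335],(200,160),interpolation=cv2.INTER_NEAREST);a=a.copy();b=np.vstack([b,np.zeros((440,200,3),np.uint8)])
cv2.imwrite("pics/ws4.png",np.hstack([a,b])[...,::-1])
```

```text
[0.64666155 0.00538766 0.19637737] [-0.46662071  0.08169549 -0.06495776] [ 2.000e-02 -4.572e+01  1.290e+00 -1.650e+01  2.000e-02  4.000e-02
  0.000e+00] [322.2779081  228.68917538] [309.9259208  207.07767286] [(array([238.6, 109.2]), [186, 104, 109, 11, 1088]), (array([321.1, 234. ]), [298, 223, 47, 42, 694])] [(array([309.3, 204.4]), [304, 201, 12, 8, 72])]
```

View pics/ws4.png

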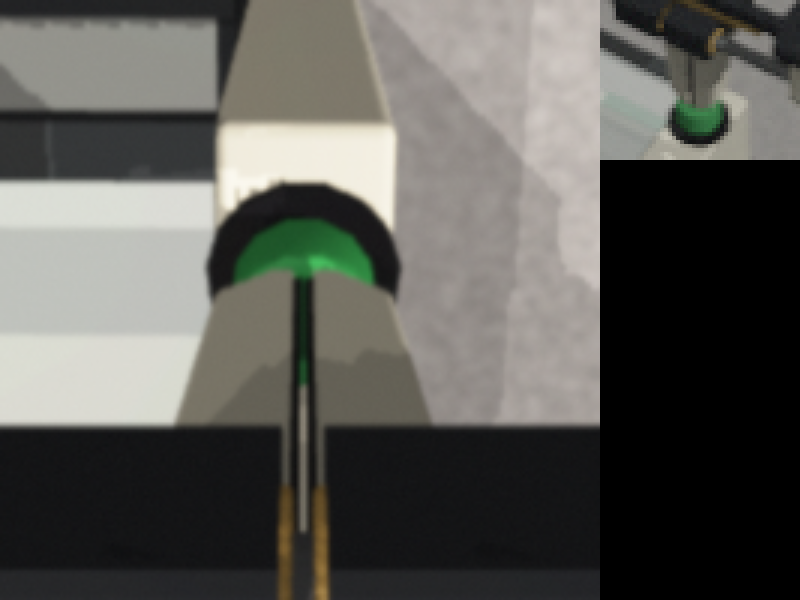

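The close crop shows the tips only now reaching the button top (crop row 270). The real fingertips therefore stand about 35 mm higher than the nominal tool says. I'll keep descending and use the contact to calibrate that.

Emit:
move_arm([
  [0,0,0.03,0,0,0],
  [0,0,0,0,0,0],
])

```text
clock: 4.85
position: [0.6478, 0.0054, 0.1939]
tcp_rot: [0.002, 3.14, -0.0]
contact_force: [0.7, -0.4, 0.5]
opening: 0.0007
```

Emit:
move_arm([
  [0,0,0.03,0,0,0],
  [0,0,0,0,0,0],
])

```text
clock: 5.05
position: [0.6468, 0.0054, 0.1894]
tcp_rot: [-0.002, -3.141, 0.0]
contact_force: [-0.3, 0.2, 0.7]
opening: 0.0004
```

Emit:
move_arm([
  [0,0,0.03,0,0,0],
  [0,0,0,0,0,0],
])

```text
clock: 5.25
position: [0.6469, 0.0054, 0.186]
tcp_rot: [-0.002, -3.141, 0.0]
contact_force: [-0.6, -0.6, 4.3]
opening: 0.0005
```

Emit:
move_arm([
  [0,0,0.03,0,0,0],
  [0,0,0,0,0,0],
])

```text
clock: 5.45
position: [0.6469, 0.0055, 0.1834]
tcp_rot: [-0.002, -3.141, -0.0]
contact_force: [-0.7, 0.3, 4.3]
opening: 0.0008
```

```bash
cat > tray.py <<'E'
from h import *
t=eyes.get_image("top");T=cam("top")
b,l=blobs(t,(45,40,20),(90,255,255),8)
for c,s in b:
    if 300<c[0]<370 and c[1]>175: print("green",c,s,onz(T,c,.056))
E
python3 tray.py
python3 - <<'E'
from h import *
st=readout.observe();print(st["position"],st["contact_force"])
print(blobs(eyes.get_image("scene"),*GREEN,10)[0],blobs(eyes.get_image("wrist"),*GREEN,30)[0])
E
```

```text
green [337.7 220.9] [326, 219, 24, 5, 96] [ 0.5152245  -0.07252538  0.056     ]
[0.64690227 0.00543423 0.18332413] [-1.62289627 -0.42738709  5.46232496]
[(array([309.2, 206.3]), [304, 203, 12, 7, 40])] [(array([230.3,   4. ]), [169, 0, 123, 9, 1100]), (array([321.3, 236.3]), [299, 230, 46, 17, 378]), (array([320.8, 272.2]), [320, 264, 3, 16, 38])]
```

The tray has released and is moving out. The button was fully down at TCP z = 0.183, so the tips are at TCP + 19 mm and the grasp point is at TCP z + 38 mm. I'll go to the bottle.

Emit:
move_arm([
  [0,0,-0.4,0,0,0],
  [0.24,0.31,-0.1,0,0,0],
  [0.25,0.31,0,0,0,0],
  [0.25,0.31,0,0,0,0],
  [0.25,0.31,0,0,0,0],
], hand=1)

```text
clock: 6.1
position: [0.5271, 0.1556, 0.2423]
tcp_rot: [-0.002, -3.142, -0.0]
contact_force: [0.3, 0.9, 0.4]
opening: 0.0357
```

Emit:
move_arm([
  [0.25,0.31,0,0,0,0],
  [0.25,0.31,0,0,0,0],
  [0.25,0.31,0,0,0,0],
  [0.25,0.31,0,0,0,0],
  [0,0,0,0,0,0],
])

```text
clock: 6.6
position: [0.4025, 0.3105, 0.2422]
tcp_rot: [0.021, -3.138, -0.006]
contact_force: [-0.1, -0.5, -0.2]
opening: 0.076
```

```bash
cat > bot.py <<'E'
from h import *
st=readout.observe(); im=eyes.get_image("wrist"); W=cam("wrist",st);T=cam("top")
print(st["position"],st["tcp_rot"],st["opening"],np.abs(st["qvel"]).max())
for c,s in blobs(im,(3,120,60),(18,255,255),100)[0]: print(c,s,"z.115",onz(W,c,.115),"z.13",onz(W,c,.13),tri(ray(W,c),ray(T,(219.8,233.2))))
cv2.imwrite("pics/w_bot.png",im[...,::-1])
E
python3 bot.py; python3 tray.py
```

```text
[0.40252593 0.31052221 0.24223686] [ 0.02050111 -3.13755231 -0.00623372] 0.07601960876699343 0.11290152369316431
[307.5 231.7] [290, 205, 35, 54, 1466] z.115 [0.45150545 0.29800215 0.115     ] z.13 [0.44512131 0.2984674  0.13      ] (array([0.45962232, 0.30108169, 0.1034155 ]), np.float64(0.009090236045842751))
green [335.  236.1] [321, 234, 29, 5, 117] [ 0.46496456 -0.06449447  0.056     ]
```

View pics/w_bot.png

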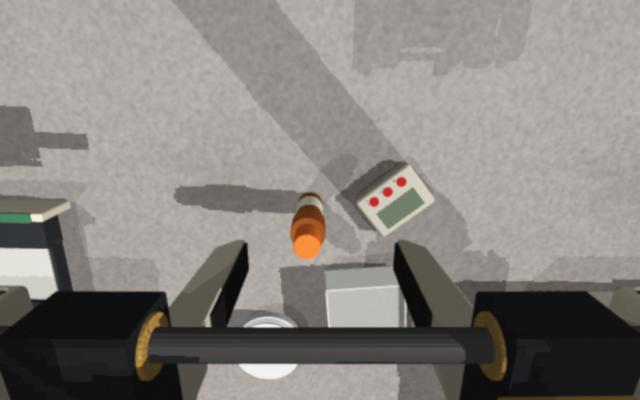

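The wrist picture shows the amber bottle's cap top at about (306,245) with its foot above it in the image. The timer is to its right and the bin below, and the tray sticks out at left. Now a settled cap-top measurement.

```bash
cat > cap.py <<'E'
from h import *
for n in("wrist","top","scene"):
    st=readout.observe(); im=eyes.get_image(n); C=cam(n,st)
    for c,s in blobs(im,(5,150,200),(18,255,255),12)[0]:
        z=onz(C,c,.13)
        if abs(z[0]-.46)<.05 and abs(z[1]-.3)<.05: print(n,c,s,z,onz(C,c,.12)); 
        if n=="wrist":rw=ray(C,c)
        elif abs(z[0]-.46)<.05 and abs(z[1]-.3)<.05: print(tri(rw,ray(C,c)))
print(st["position"],st["tcp_rot"])
E
python3 cap.py
```

```text
wrist [314.7 240.4] [302, 229, 27, 24, 517] [0.45949176 0.29769101 0.13      ] [0.46407949 0.29750886 0.12      ]
top [219.5 231.1] [217, 230, 6, 3, 16] [0.46729185 0.29937682 0.13      ] [0.46797911 0.30193045 0.12      ]
(array([0.46641261, 0.29973805, 0.11905374]), np.float64(0.005686229405305311))
[0.40966059 0.30193867 0.24238825] [ 5.56921963e-03  3.14126053e+00 -1.95818953e-03]
```

Emit:
move_arm([
  [-0.22,-0.012,0,0,0,0],
  [-0.21,-0.012,0.2,0,0,0],
  [0,0,0.35,0,0,0],
  [0,0,0.35,0,0,0],
  [0,0,0,0,0,0],
])

```text
clock: 7.35
position: [0.4578, 0.296, 0.1296]
tcp_rot: [-0.007, -3.131, 0.013]
contact_force: [-0.1, -0.4, -0.3]
opening: 0.0928
```

```bash
python3 cap.py; python3 bot.py
```

```text
wrist [320.9 250.8] [306, 226, 39, 38, 524] [0.46427069 0.29509164 0.13      ] [0.46909149 0.29499233 0.12      ]
[0.46125313 0.29928695 0.13497941] [-5.63220546e-03 -3.14131094e+00  1.33281167e-03]
[0.46200016 0.30025054 0.13631839] [4.66672094e-03 3.13913543e+00 1.91198747e-03] 0.09285701807177886 0.026596980005805498
[317.9 213.7] [292, 176, 53, 76, 3085] z.115 [0.45374893 0.29758627 0.115     ] z.13 [0.4481412  0.29771233 0.13      ] (array([0.4595448 , 0.30055272, 0.10731727]), np.float64(0.008181711252895135))
```

View pics/w_bot.png

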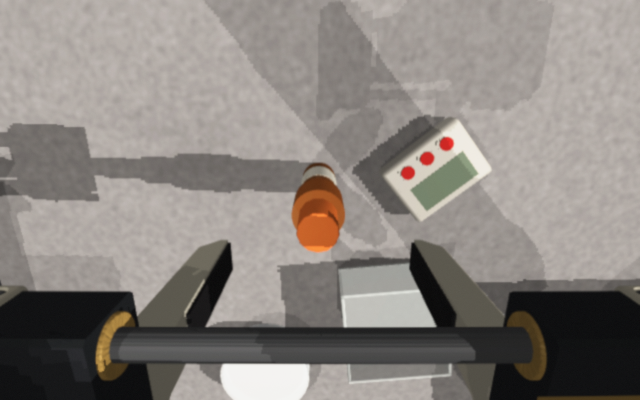

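The gripper straddles the bottle: the fingers are at columns 232 and 412 and the bottle is at 318. Descending to grip height.

Emit:
move_arm([
  [0.02,-0.01,0.15,0,0,0],
  [0,0,0.2,0,0,0],
  [0,0,0.2,0,0,0],
  [0,0,0.17,0,0,0],
  [0,0,0,0,0,0],
])

```text
clock: 8.05
position: [0.4578, 0.299, 0.0483]
tcp_rot: [-0.002, -3.141, 0.001]
contact_force: [-0.2, -0.5, -0.4]
opening: 0.0931
```

Emit:
move_arm([
  [0,0,0,0,0,0],
  [0,0,0,0,0,0],
])

```text
clock: 8.25
position: [0.4594, 0.3001, 0.0505]
tcp_rot: [0.002, 3.138, 0.004]
contact_force: [-0.3, 0.5, 0.9]
opening: 0.0933
```

Run:
```python
from h import *
st=readout.observe();print(st["position"],st["tcp_rot"],st["contact_force"],st["moment"])
a=eyes.get_image("wrist");b=eyes.get_image("scene")
cv2.imwrite("pics/g.png",np.hstack([cv2.resize(a[120:400,200:440],(400,467)),cv2.resize(b[150:290,380:500],(400,467),interpolation=cv2.INTER_CUBIC)])[...,::-1])
```

```text
[0.4594321  0.30014011 0.05045105] [2.26165126e-03 3.13806972e+00 3.77484041e-03] [-0.33406287  0.53211507  0.85865372] [0.0495722  0.0125152  0.00956701]
```

View pics/g.png

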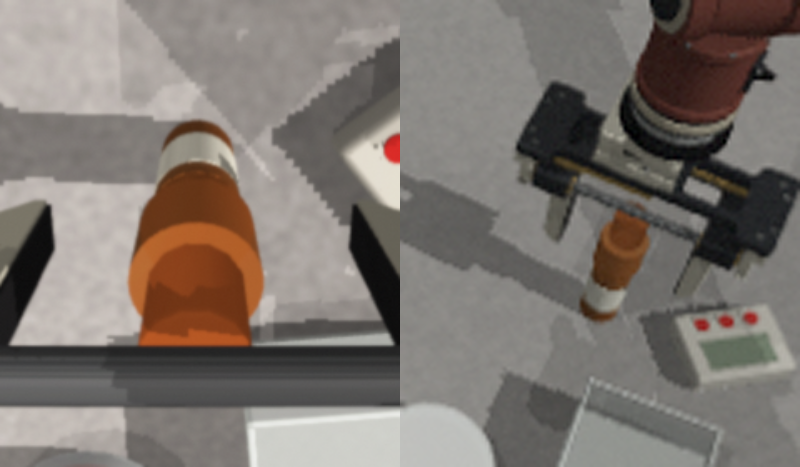

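The crops show the fingers level with the wide part and the bottle centred between them. I've now viewed 11 pictures. Closing the gripper.

Emit:
move_arm([
  [0,0,0,0,0,0],
  [0,0,0,0,0,0],
  [0,0,0,0,0,0],
  [0,0,0,0,0,0],
  [0,0,0,0,0,0],
], hand=0)

```text
clock: 8.85
position: [0.4579, 0.2991, 0.0483]
tcp_rot: [-0.002, -3.141, 0.0]
contact_force: [0.4, 0.3, 0.8]
opening: 0.0576
```

Emit:
move_arm([
  [0,0,0,0,0,0],
  [0,0,0,0,0,0],
  [0,0,0,0,0,0],
  [0,0,0,0,0,0],
  [0,0,0,0,0,0],
])

```text
clock: 9.35
position: [0.4579, 0.2991, 0.0483]
tcp_rot: [-0.002, -3.141, 0.0]
contact_force: [0.6, 0.4, -1.4]
opening: 0.035
```

Emit:
move_arm([
  [0,0,-0.05,0,0,0],
  [0,0,-0.1,0,0,0],
  [0,0,-0.1,0,0,0],
  [0,0,-0.1,0,0,0],
  [0,0,0,0,0,0],
])

```text
clock: 9.85
position: [0.4594, 0.3001, 0.0928]
tcp_rot: [0.002, 3.137, 0.004]
contact_force: [0.7, 0.4, -0.5]
opening: 0.0358
```

```bash
cat > chk.py <<'E'
from h import *
st=readout.observe();print(st["clock"],st["position"],st["tcp_rot"],st["contact_force"],st["opening"])
for n in("wrist","scene","top"):
    im=eyes.get_image(n); C=cam(n,st)
    cv2.imwrite(f"pics/chk_{n}.png",im[...,::-1])
    for c,s in blobs(im,(3,150,60),(18,255,255),40 if n!="top" else 15)[0]: print(n,c,s)
E
python3 chk.py
```

```text
9.85 [0.45937291 0.30012709 0.09284428] [2.16915601e-03 3.13749172e+00 4.44583808e-03] [ 0.7192116   0.42718769 -0.52857785] 0.035811182678040065
wrist [320.3 201. ] [302, 197, 38, 13, 155]
wrist [320.6 279.4] [279, 222, 84, 106, 6948]
wrist [321.  365.9] [302, 364, 38, 6, 168]
scene [449.8 215.3] [442, 204, 17, 24, 294]
```

The bottle is gripped (opening 35.8 mm) and lifted. Measuring the pad in the top image now.

```bash
python3 - <<'E'
from h import *
im=cv2.imread("pics/chk_top.png"); T=cam("top"); g=cv2.cvtColor(im,cv2.COLOR_BGR2GRAY)
for ax,rng in(("x",np.arange(.44,.64,.005)),("y",np.arange(-.15,.02,.005))):
    out=[]
    for v in rng:
        p=proj(T,[v,-.066,.03] if ax=="x" else [.555,v,.03]); out.append((round(float(v),3),int(cv2.getRectSubPix(g,(1,1),tuple(map(float,p)))[0,0])))
    print(ax,out)
E
python3 tray.py
```

```text
x [(0.44, 106), (0.445, 105), (0.45, 106), (0.455, 106), (0.46, 102), (0.465, 95), (0.47, 87), (0.475, 75), (0.48, 81), (0.485, 85), (0.49, 84), (0.495, 84), (0.5, 84), (0.505, 87), (0.51, 134), (0.515, 203), (0.52, 217), (0.525, 218), (0.53, 217), (0.535, 218), (0.54, 217), (0.545, 218), (0.55, 217), (0.555, 205), (0.56, 200), (0.565, 200), (0.57, 200), (0.575, 200), (0.58, 201), (0.585, 189), (0.59, 109), (0.595, 76), (0.6, 77), (0.605, 76), (0.61, 77), (0.615, 71), (0.62, 64), (0.625, 64), (0.63, 63), (0.635, 63)]
y [(-0.15, 119), (-0.145, 120), (-0.14, 120), (-0.135, 121), (-0.13, 120), (-0.125, 121), (-0.12, 120), (-0.115, 106), (-0.11, 123), (-0.105, 200), (-0.1, 214), (-0.095, 207), (-0.09, 206), (-0.085, 206), (-0.08, 206), (-0.075, 206), (-0.07, 206), (-0.065, 205), (-0.06, 206), (-0.055, 205), (-0.05, 205), (-0.045, 204), (-0.04, 205), (-0.035, 206), (-0.03, 206), (-0.025, 160), (-0.02, 97), (-0.015, 104), (-0.01, 127), (-0.005, 130), (0.0, 139), (0.005, 151), (0.01, 153), (0.015, 150)]
green [335.6 236.2] [321, 235, 29, 4, 93] [ 0.4646791  -0.06646747  0.056     ]
```

Emit:
move_arm([
  [0,0,-0.15,0,0,0],
  [0,0,-0.2,0,0,0],
  [0,-0.1,-0.1,0,0,0],
  [-0.03,-0.2,0,0,0,0],
  [-0.05,-0.25,0,0,0,0],
])

```text
clock: 10.55
position: [0.4668, 0.2328, 0.1443]
tcp_rot: [0.002, -3.141, -0.0]
contact_force: [0.0, -0.5, -0.2]
opening: 0.0356
```

Pad edges come out at x 0.511–0.589 and y -0.109 to -0.024. The centre is (0.550, -0.0665), which agrees with the other estimates.

Emit:
move_arm([
  [-0.07,-0.27,0,0,0,0],
  [-0.07,-0.27,0,0,0,0],
  [-0.07,-0.27,0,0,0,0],
  [-0.07,-0.27,0,0,0,0],
  [-0.07,-0.27,0,0,0,0],
])

```text
clock: 11.05
position: [0.5085, 0.0685, 0.1438]
tcp_rot: [-0.003, -3.14, 0.001]
contact_force: [-0.0, -0.2, -1.0]
opening: 0.0355
```

Emit:
move_arm([
  [-0.07,-0.26,0,0,0,0],
  [-0.07,-0.24,0,0,0,0],
  [-0.07,-0.19,0,0,0,0],
  [-0.07,-0.13,0,0,0,0],
  [-0.05,-0.08,0,0,0,0],
])

```text
clock: 11.55
position: [0.5486, -0.039, 0.1439]
tcp_rot: [-0.006, -3.141, 0.001]
contact_force: [0.2, 0.4, -0.5]
opening: 0.0355
```

Emit:
move_arm([
  [-0.02,-0.04,0,0,0,0],
  [0,-0.02,0,0,0,0],
  [0,0,0,0,0,0],
  [0,0,0,0,0,0],
])

```text
clock: 11.95
position: [0.5507, -0.0429, 0.1443]
tcp_rot: [0.001, -3.141, -0.001]
contact_force: [-0.7, -0.2, -0.7]
opening: 0.0357
```

```bash
python3 chk.py
```

```text
11.95 [ 0.55074481 -0.04285178  0.1443339 ] [ 8.38798942e-04 -3.14112775e+00 -1.10161095e-03] [-0.72501904 -0.23245182 -0.71262965] 0.035684038487063134
wrist [321.2 200.9] [303, 197, 37, 13, 147]
wrist [320.7 279.5] [279, 222, 84, 106, 7025]
wrist [321. 366.] [303, 364, 37, 6, 171]
scene [311.4 174.7] [306, 161, 12, 26, 221]
```

Emit:
move_arm([
  [0,-0.08,0,0,0,0],
  [0,-0.08,0,0,0,0],
  [0,-0.04,0,0,0,0],
  [0,0,0,0,0,0],
  [0,0,0,0,0,0],
])

```text
clock: 12.6
position: [0.551, -0.0684, 0.1443]
tcp_rot: [-0.003, -3.141, -0.0]
contact_force: [0.4, -0.0, -0.8]
opening: 0.0357
```

Emit:
move_arm([
  [0,0,0.1,0,0,0],
  [0,0,0.15,0,0,0],
  [0,0,0.15,0,0,0],
  [0,0,0.08,0,0,0],
  [0,0,0,0,0,0],
])

```text
clock: 13.1
position: [0.5497, -0.0676, 0.0849]
tcp_rot: [-0.001, -3.138, -0.001]
contact_force: [-0.2, 0.5, -0.1]
opening: 0.0355
```

Emit:
move_arm([
  [0,0,0.01,0,0,0],
  [0,0,0.01,0,0,0],
  [0,0,0,0,0,0],
  [0,0,0,0,0,0],
])

```text
clock: 13.5
position: [0.5514, -0.0682, 0.0849]
tcp_rot: [0.002, 3.141, -0.0]
contact_force: [1.1, -0.1, -0.5]
opening: 0.0356
```

Emit:
move_arm([
  [0,0,0.015,0,0,0],
  [0,0,0.01,0,0,0],
  [0,0,0.01,0,0,0],
  [0,0,0,0,0,0],
  [0,0,0,0,0,0],
])

```text
clock: 14.0
position: [0.551, -0.0681, 0.0801]
tcp_rot: [-0.002, -3.141, 0.0]
contact_force: [-0.2, 0.2, -1.4]
opening: 0.0354
```

Emit:
move_arm([
  [0,0,0.008,0,0,0],
  [0,0,0,0,0,0],
  [0,0,0,0,0,0],
])

```text
clock: 14.3
position: [0.551, -0.0682, 0.0792]
tcp_rot: [-0.002, -3.141, 0.0]
contact_force: [0.1, 0.1, -1.5]
opening: 0.0358
```

Emit:
move_arm([
  [0,0,0.008,0,0,0],
  [0,0,0,0,0,0],
  [0,0,0,0,0,0],
])

```text
clock: 14.6
position: [0.5511, -0.0682, 0.0783]
tcp_rot: [0.002, 3.141, -0.0]
contact_force: [0.1, -0.8, -1.0]
opening: 0.0354
```

Emit:
move_arm([
  [0,0,0.008,0,0,0],
  [0,0,0,0,0,0],
  [0,0,0,0,0,0],
])

```text
clock: 14.9
position: [0.5514, -0.0682, 0.0782]
tcp_rot: [0.002, 3.141, -0.0]
contact_force: [-2.1, 0.2, 5.6]
opening: 0.0355
```

Run:
```python
from h import *
for i in range(6):
    st=readout.observe();print(st["position"].round(4),st["contact_force"].round(2));eyes.get_image("top")
```

```text
[ 0.5514 -0.0682  0.0782] [-2.08  0.23  5.63]
[ 0.5514 -0.0682  0.0782] [-0.59  0.17  4.58]
[ 0.5514 -0.0682  0.0782] [0.22 0.08 5.52]
[ 0.5514 -0.0682  0.0782] [-0.81  0.37  5.32]
[ 0.5514 -0.0682  0.0781] [-1.66 -0.66  5.34]
[ 0.5514 -0.0683  0.0782] [-1.71 -0.36  4.77]
```

Contact at 5 N, and the foot stands at the expected height. Easing off slightly and opening.

Emit:
move_arm([
  [0,0,-0.005,0,0,0],
  [0,0,0,0,0,0],
])

```text
clock: 15.4
position: [0.5513, -0.0682, 0.0782]
tcp_rot: [0.002, 3.141, -0.0]
contact_force: [0.0, -0.2, 3.9]
opening: 0.0359
```

Emit:
move_arm([
  [0,0,0,0,0,0],
  [0,0,0,0,0,0],
  [0,0,0,0,0,0],
  [0,0,0,0,0,0],
  [0,0,0,0,0,0],
], hand=0.7)

```text
clock: 15.9
position: [0.5509, -0.0682, 0.0777]
tcp_rot: [-0.002, -3.141, 0.0]
contact_force: [0.7, 0.1, 0.3]
opening: 0.0646
```

```bash
python3 chk.py; python3 tray.py
```

```text
15.9 [ 0.55094699 -0.06816682  0.07772206] [-2.02959622e-03 -3.14129226e+00  6.42537316e-05] [0.70777818 0.121895   0.3142415 ] 0.06456272373841647
wrist [320.1 201.7] [302, 198, 37, 12, 142]
wrist [319.9 280.1] [278, 222, 84, 106, 6980]
wrist [319.5 366.7] [299, 364, 42, 8, 251]
scene [304.9 184.4] [299, 176, 13, 17, 143]
```

Fingers are clear and the bottle still stands. Going straight up, then back and down in front of the tray.

Emit:
move_arm([
  [0,0,-0.08,0,0,0],
  [0,0,-0.2,0,0,0],
  [0,0,-0.3,0,0,0],
  [0,0,-0.2,0,0,0],
  [0,0,0,0,0,0],
])

```text
clock: 16.6
position: [0.5539, -0.0685, 0.176]
tcp_rot: [0.002, 3.133, -0.001]
contact_force: [0.8, 0.3, 0.7]
opening: 0.0651
```

Emit:
move_arm([
  [0.25,0.01,0,0,0,0],
  [0.3,0.01,0,0,0,0],
  [0.3,0,0,0,0,0],
  [0.15,0,0,0,0,0],
  [0,0,0,0,0,0],
], hand=0.4)

```text
clock: 17.1
position: [0.4277, -0.0656, 0.1712]
tcp_rot: [-0.003, -3.138, -0.0]
contact_force: [-0.5, -0.8, -0.1]
opening: 0.0376
```

Emit:
move_arm([
  [0,0,0,0,-0.09,0],
  [0,0,0,0,-0.08,0],
  [0,0,0,0,0,0],
  [0,0,0,0,0,0],
])

```text
clock: 17.5
position: [0.432, -0.0657, 0.1718]
tcp_rot: [0.002, 2.874, -0.0]
contact_force: [0.6, -0.3, 0.7]
opening: 0.0376
```

```bash
python3 chk.py; python3 tray.py
```

```text
17.5 [ 0.43202211 -0.06569712  0.17179853] [ 2.07222356e-03  2.87433550e+00 -2.91662927e-04] [ 0.60570907 -0.30852902  0.67335414] 0.03764400533361724
wrist [318.3 238.9] [306, 234, 25, 12, 173]
wrist [317.7 298.9] [296, 265, 43, 63, 2232]
scene [305.1 182.4] [299, 173, 13, 20, 186]
top [336.9 205.8] [333, 201, 9, 11, 72]
green [335.1 236.2] [321, 234, 29, 5, 116] [ 0.46464377 -0.06482807  0.056     ]
```

Emit:
move_arm([
  [0.07,0,0.26,0,0,0],
  [0.07,0,0.26,0,0,0],
  [0.07,0,0.26,0,0,0],
  [0.07,0,0.25,0,0,0],
  [0.07,0,0.25,0,0,0],
])

```text
clock: 18.2
position: [0.4428, -0.0684, 0.0347]
tcp_rot: [-0.001, 2.915, 0.011]
contact_force: [-0.0, -0.3, 0.2]
opening: 0.0373
```

Emit:
move_arm([
  [0,0,0,0,0,0],
  [0,0,0,0,0,0],
])

```text
clock: 18.4
position: [0.4438, -0.0687, 0.0366]
tcp_rot: [0.0, 2.911, 0.01]
contact_force: [-0.6, -0.2, -0.1]
opening: 0.0372
```

Emit:
move_arm([
  [0,0.02,0,0,0.08,0],
  [0.06,0,0,0,0.065,0],
  [0.06,0,0,0,0,0],
  [0,0,0,0,0,0],
  [0,0,0,0,0,0],
])

```text
clock: 18.9
position: [0.4268, -0.0665, 0.0356]
tcp_rot: [0.0, 3.131, 0.011]
contact_force: [-0.1, 0.3, 0.1]
opening: 0.0374
```

```bash
python3 -c "
from h import *
s=readout.observe();print(s['position'],s['tcp_rot'],s['joints'],s['contact_force'])"; python3 tray.py
```

```text
[ 0.4267798 -0.0665164  0.0356414] [3.91658998e-04 3.13065992e+00 1.11385212e-02] [-0.04708579  0.5750153   0.22753972  2.21396894 -0.36420969  0.37726636
  2.054726  ] [-0.09419847  0.29904745  0.14777129]
```

Emit:
move_arm([
  [0,0,0.08,0,0,0],
  [0,0,0.08,0,0,0],
  [0,0,0.04,0,0,0],
  [0,0,0,0,0,0],
  [0,0,0,0,0,0],
])

```text
clock: 19.45
position: [0.4286, -0.0666, 0.011]
tcp_rot: [0.0, 3.131, 0.01]
contact_force: [-0.1, 1.4, 0.4]
opening: 0.0373
```

Emit:
move_arm([
  [-0.05,0,0,0,0,0],
  [-0.05,0,0,0,0,0],
  [-0.04,0,0,0,0,0],
  [-0.03,0,0,0,0,0],
  [-0.03,0,0,0,0,0],
])

```text
clock: 19.95
position: [0.452, -0.0664, 0.0116]
tcp_rot: [0.0, 3.133, 0.011]
contact_force: [-2.2, -0.6, 1.7]
opening: 0.0371
```

Emit:
move_arm([
  [-0.03,0,0,0,0,0],
  [-0.03,0,0,0,0,0],
  [-0.03,0,0,0,0,0],
  [-0.03,0,0,0,0,0],
  [-0.03,0,0,0,0,0],
])

```text
clock: 20.45
position: [0.4706, -0.0665, 0.0116]
tcp_rot: [-0.0, 3.131, 0.01]
contact_force: [-3.0, -0.1, -1.0]
opening: 0.037
```

Emit:
move_arm([
  [-0.04,0,0,0,-0.027,0],
  [-0.045,0,0.002,0,-0.027,0],
  [-0.045,0,0.004,0,-0.027,0],
  [-0.045,0,0.006,0,-0.027,0],
  [-0.045,0,0.008,0,-0.027,0],
])

```text
clock: 20.95
position: [0.4963, -0.0663, 0.0114]
tcp_rot: [0.001, 2.92, 0.01]
contact_force: [-2.4, 0.3, -2.6]
opening: 0.0372
```

```bash
cat > chk2.py <<'E'
from h import *
st=readout.observe();print(st["clock"],st["position"],st["tcp_rot"],st["contact_force"])
for n in("scene","top","wrist"):
    im=eyes.get_image(n);cv2.imwrite(f"pics/p_{n}.png",im[...,::-1])
    print(n,[(c,s) for c,s in blobs(im,(3,150,60),(18,255,255),25)[0]],[(c,s) for c,s in blobs(im,(45,40,20),(90,255,255),25)[0]])
E
python3 chk2.py
```

```text
20.95 [ 0.49629643 -0.06626761  0.01144369] [1.27847927e-03 2.91954279e+00 1.04986498e-02] [-2.41051261  0.26742251 -2.60493455]
scene [(array([193.1, 155.2]), [191, 153, 5, 6, 26])] [(array([315. , 187.5]), [300, 180, 31, 16, 120]), (array([309.2, 202. ]), [303, 195, 13, 15, 149]), (array([292.6, 258.1]), [266, 217, 55, 81, 388])]
top [(array([337.2, 191.3]), [333, 186, 9, 12, 80])] [(array([188.2,  80.5]), [170, 77, 37, 9, 288]), (array([193.8, 100.9]), [177, 96, 34, 10, 256]), (array([313.4, 170.8]), [309, 166, 10, 10, 82])]
wrist [(array([317.7, 378.3]), [296, 365, 45, 31, 972])] [(array([320.6, 313.7]), [274, 303, 94, 22, 1985])]
```

Emit:
move_arm([
  [-0.045,0,0.01,0,0,0],
  [-0.045,0,0.01,0,0,0],
  [-0.045,0,0.01,0,0,0],
  [-0.045,0,0.01,0,0,0],
  [-0.045,0,0.01,0,0,0],
])

```text
clock: 21.6
position: [0.5254, -0.0665, 0.012]
tcp_rot: [0.001, 2.919, 0.009]
contact_force: [-4.0, -1.6, -2.6]
opening: 0.0375
```

Emit:
move_arm([
  [-0.045,0,0.01,0,0,0],
  [-0.045,0,0.01,0,0,0],
  [-0.045,0,0.01,0,0,0],
  [-0.045,0,0.01,0,0,0],
  [-0.04,0,0.01,0,0,0],
])

```text
clock: 22.1
position: [0.5513, -0.0666, 0.0118]
tcp_rot: [0.001, 2.921, 0.01]
contact_force: [-8.9, -1.8, 3.0]
opening: 0.0367
```

```bash
python3 chk2.py
```

```text
22.1 [ 0.55127142 -0.06655039  0.01184758] [9.61426902e-04 2.92074638e+00 1.02594284e-02] [-8.93857467 -1.79878141  3.01682139]
scene [(array([205.4, 142.6]), [203, 140, 6, 6, 27]), (array([193.2, 155.1]), [191, 153, 5, 6, 25])] [(array([309.2, 202.4]), [303, 196, 13, 15, 147]), (array([292.4, 258.4]), [266, 217, 55, 81, 389])]
top [] [(array([188.2,  80.5]), [170, 77, 37, 9, 288]), (array([193.8, 100.9]), [177, 96, 34, 10, 256]), (array([313.5, 170.8]), [309, 166, 10, 10, 81])]
wrist [(array([317.3, 377.8]), [295, 365, 45, 31, 989])] [(array([320.6, 312.7]), [274, 302, 94, 22, 1974])]
```

In the wrist view the bottle is unchanged relative to the tray, so it is still upright. Continuing more slowly to the stop.

Emit:
move_arm([
  [-0.03,0,0.007,0,0,0],
  [-0.03,0,0.007,0,0,0],
  [-0.03,0,0.007,0,0,0],
  [-0.03,0,0.007,0,0,0],
  [-0.03,0,0.007,0,0,0],
])

```text
clock: 22.75
position: [0.5696, -0.0666, 0.0119]
tcp_rot: [0.001, 2.92, 0.01]
contact_force: [-3.8, -1.0, -3.1]
opening: 0.0373
```

Emit:
move_arm([
  [-0.025,0,0.005,0,0,0],
  [-0.02,0,0.004,0,0,0],
  [-0.015,0,0.003,0,0,0],
  [0,0,0,0,0,0],
])

```text
clock: 23.15
position: [0.5778, -0.0665, 0.0122]
tcp_rot: [0.001, 2.919, 0.01]
contact_force: [-4.2, -1.9, -1.4]
opening: 0.0374
```

Emit:
move_arm([
  [-0.012,0,0.003,0,0,0],
  [-0.012,0,0.003,0,0,0],
  [0,0,0,0,0,0],
])

```text
clock: 23.45
position: [0.578, -0.0665, 0.0119]
tcp_rot: [0.001, 2.923, 0.011]
contact_force: [-9.9, -2.5, 3.7]
opening: 0.0371
```

```bash
python3 chk2.py | grep -v top
```

```text
23.45 [ 0.57804572 -0.06645775  0.01193875] [1.37827449e-03 2.92344647e+00 1.13951947e-02] [-9.91937178 -2.47212     3.68655362]
scene [(array([193.1, 155.2]), [191, 153, 5, 6, 26])] [(array([309.2, 202. ]), [303, 195, 13, 15, 149]), (array([292.5, 258.2]), [266, 217, 55, 81, 389])]
wrist [(array([316.8, 378.1]), [295, 365, 45, 30, 1005])] [(array([320.7, 312.7]), [274, 302, 94, 22, 1975])]
```

Emit:
move_arm([
  [-0.012,0,0.003,0,0,0],
  [-0.008,0,0.002,0,0,0],
  [0,0,0,0,0,0],
])

```text
clock: 23.9
position: [0.5781, -0.0665, 0.0118]
tcp_rot: [0.002, 2.927, 0.013]
contact_force: [-13.9, -2.0, 9.8]
opening: 0.037
```

```bash
python3 chk2.py | grep -v top
```

```text
23.9 [ 0.57813489 -0.06645865  0.01178058] [2.08508955e-03 2.92741252e+00 1.27402978e-02] [-13.94787764  -1.9962518    9.82287405]
scene [(array([193.2, 155. ]), [191, 152, 5, 7, 26])] [(array([309.3, 202. ]), [303, 195, 13, 16, 148]), (array([292.4, 258.4]), [265, 217, 56, 81, 388])]
wrist [(array([316.8, 378.3]), [295, 365, 45, 31, 991])] [(array([320.6, 312.7]), [274, 301, 94, 23, 1978])]
```

It's at the hard stop: 14 N with no further motion. Backing off slowly.

Emit:
move_arm([
  [0.02,0,-0.004,0,0,0],
  [0.02,0,-0.004,0,0,0],
  [0.03,0,-0.006,0,0,0],
  [0,0,0,0,0,0],
])

```text
clock: 24.45
position: [0.575, -0.0664, 0.0122]
tcp_rot: [0.001, 2.918, 0.01]
contact_force: [-3.8, -1.3, -0.9]
opening: 0.0371
```

Emit:
move_arm([
  [0.03,0,-0.007,0,0,0],
  [0.04,0,-0.009,0,0,0],
  [0.04,0,-0.009,0,0,0],
  [0,0,0,0,0,0],
])

```text
clock: 24.85
position: [0.5622, -0.0663, 0.0126]
tcp_rot: [0.0, 2.916, 0.01]
contact_force: [-0.3, 0.3, 0.2]
opening: 0.0374
```

```bash
python3 chk2.py | grep -v top
python3 - <<'E'
from h import *
st=readout.observe();W=cam("wrist",st);im=eyes.get_image("wrist")
for c,s in blobs(im,(45,40,20),(90,255,255),200)[0]: print(onz(W,c,.056))
E
```

```text
24.85 [ 0.56219887 -0.06627795  0.01260324] [4.16985722e-05 2.91574833e+00 9.62090544e-03] [-0.26340991  0.31026622  0.20259437]
scene [(array([205.4, 142.6]), [203, 140, 6, 6, 25]), (array([193.2, 155.1]), [191, 153, 5, 6, 25])] [(array([309.3, 201.9]), [303, 195, 13, 15, 144]), (array([292.6, 258.2]), [266, 217, 55, 81, 389])]
wrist [(array([316.6, 385.6]), [295, 372, 43, 28, 943])] [(array([320.7, 321.6]), [274, 316, 94, 12, 1097])]
[ 0.57969345 -0.06786095  0.056     ]
```

Force is zero and the tray has not followed, so it's latched. I'll move well clear and take the last look.

Emit:
move_arm([
  [0.2,0,-0.04,0,0.03,0],
  [0.2,0,-0.04,0,0.05,0],
  [0.1,0,-0.1,0,0.05,0],
  [0,0,-0.3,0,0,0],
  [0,0,-0.35,0,0,0],
])

```text
clock: 25.55
position: [0.4973, -0.0667, 0.1005]
tcp_rot: [-0.002, 3.125, 0.01]
contact_force: [0.3, 0.4, 0.4]
opening: 0.037
```

Emit:
move_arm([
  [0,0.3,-0.35,0,0,0],
  [0,0.35,-0.2,0,0,0],
  [0,0.35,0,0,0,0],
  [0,0.35,0,0,0,0],
  [0,0,0,0,0,0],
])

```text
clock: 26.05
position: [0.4963, 0.0995, 0.1634]
tcp_rot: [-0.02, 3.122, 0.018]
contact_force: [0.0, 0.5, -0.3]
opening: 0.0369
```

```bash
python3 tray.py; python3 chk2.py
python3 - <<'E'
import cv2,numpy as np
a=cv2.imread("pics/p_scene.png");b=cv2.imread("pics/p_top.png")
cv2.imwrite("pics/final.png",np.vstack([np.hstack([cv2.resize(a[130:290,200:360],(400,400),interpolation=cv2.INTER_CUBIC),cv2.resize(b[120:220,290:390],(400,400),interpolation=cv2.INTER_CUBIC)]),cv2.resize(a[50:370,:],(400,200),interpolation=cv2.INTER_AREA).repeat(1,0) if 0 else np.hstack([cv2.resize(a,(320,200)),cv2.resize(b,(320,200)),np.zeros((200,160,3),np.uint8)])]))
E
```

```text
green [336.2 200.4] [322, 198, 29, 5, 110] [ 0.58344837 -0.06645405  0.056     ]
26.1 [0.4963902  0.0951821  0.16342614] [-0.012903    3.12211675  0.01268368] [-0.27359734 -1.05575823  0.25462184]
scene [(array([205.4, 142.6]), [203, 140, 6, 6, 25]), (array([193.2, 155. ]), [191, 152, 5, 7, 26])] [(array([309.2, 202.1]), [303, 195, 13, 15, 146]), (array([292.6, 258.2]), [266, 217, 55, 81, 392])]
top [] [(array([188.2,  80.5]), [170, 77, 37, 9, 288]), (array([193.8, 100.9]), [177, 96, 34, 10, 256]), (array([313.4, 170.8]), [309, 166, 10, 10, 82]), (array([336.2, 200.4]), [322, 198, 29, 5, 109])]
wrist [] [(array([636. , 148.3]), [630, 138, 10, 25, 143]), (array([152.2, 273.5]), [99, 267, 109, 14, 1406])]
```

View pics/final.png

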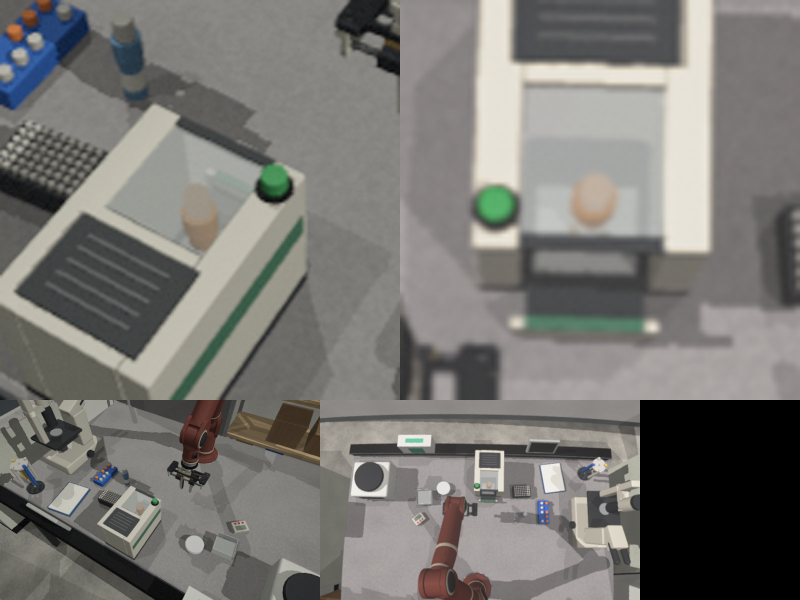

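The last picture shows the bottle upright under the clear roof, at (200,215) in the scene crop and (594,198) in the top crop. The tray's green line is back at x = 0.583, where it started, and the bystanders look unmoved. Handing in.

```bash
python3 -c "
from workcell import ctrl;print(ctrl.finish_job())"
```

```text
the job is handed in; nothing more can be done
None
```

The analyser is loaded and the job is handed in at about 26 s of the 72 s allowed. I pressed the button and the tray came out. I then stood the amber bottle on the pad with a light touchdown of about 5 N, and pushed the tray slowly to its stop at about 14 N.

- **Tray:** after I backed off, the tray stayed put with no force on the tool. Its green line was back at x = 0.583, where it was at the start, and the button was up.
- **Bottle:** the last picture shows it standing upright under the clear roof.
- **Bystanders:** the blue bottle and the other bench items look unmoved in the picture. I did not measure them.
- **Tool-frame disagreement:** the real fingertips were about 36 mm further back along the tool than stated (tips at TCP + 19 mm instead of TCP - 17 mm). I spotted this in the pictures, checked it by contact with the button, and used the corrected value for the grip, the placing and the push.
- **Pose not reached:** a forward-tilted pose in front of the tray was out of reach, so I started the push upright and tilted while moving.
- **Pictures:** I viewed 12, the most allowed, rather than the planned 8.

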